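# Fit the tomato slicer's blade cartridge and snug its wing nut

## Robot

A 7-joint arm with a two-finger parallel gripper is mounted at the origin on the work surface. World frame = base frame: x ahead of the robot, y to its left, z up, the work surface at z = 0. Lengths are in m, angles in rad, forces in N, time in s.
With the tool pointing down it reaches from about 0.425 to 0.95 m from the base axis. Payload 4.7 kg.
Tool frame: the origin (TCP) lies on the centre line of the jaws, within the pads' length; the fingertips stand robot.nose_length ahead of it and the grasp point (between the pads) lies 8 mm behind it (robot.nose_length is the distance from the TCP to the fingertips, in m); z points along the fingers, y is the line along which they close (so a half turn about z gives the same grasp; the last joint's range is limited). The gripper opens to 85 mm and grips with 20 to 120 N. Pads are 22 mm wide; open, the fingers measure 114 mm over their backs; the gripper's body (76 mm by 85 mm) begins 54 mm behind the grasp point. The pads swing forward as they close: fully open they stand 13 mm farther back than shut.
Start: joints at [1.202, 0.469, -0.049, 1.532, 0.024, 1.141, -0.082], TCP at [0.225, -0.636, 0.218] pointing down, gripper open.
Joint ranges: [-2.59, 2.59], [-0.33, 1.99], [-1.39, 1.29], [0.1, 2.45], [-1.04, 4.18], [0.21, 1.99], [-2.66, 2.66]. Speed limits (rad/s): [2.57, 2.57, 3.14, 3.14, 3.14, 3.14, 3.14].

## Interface

Orientations are given as [roll, pitch, yaw] about the fixed x, y, z axes, in that order (R = Rz(yaw) Ry(pitch) Rx(roll)).
In Python, from plant import robot gives the robot as it stands. Calls block until the motion is done:
- robot.goto(position, orientation): joint-space move of the TCP to a pose.
- robot.move_straight(position, vel=0.15, attitude=None, contact_N=None): straight line of the TCP; attitude=None keeps the orientation; vel is the mean speed in m/s. With contact_N (N) it stops when the force on the tool has changed by that much, and returns True; else False.
- robot.move_joints(angles): joint-space move.
- robot.grip(opening, strength=None): opening from 0.0 (shut) to 1.0 (fully open); strength is the grip in N (None keeps the last); returns when the fingers have stopped.
- robot.sleep(seconds).
- robot.inverse_kinematics(position, orientation): joint angles nearest the present ones, or None.
- robot.sense(): the state.
- robot.grab_frame(name): name is "scene" or "top" or "wrist"; returns a dict with "image" (480x640x3 uint8, red, green, blue), "range_z" (480x640 float32, m along the optical axis (not along the pixel's ray), 0 where there is no reading), "fx", "fy", "cx", "cy" (pixels), "dist_coeffs" ([k1, k2, p1, p2, k3] as OpenCV has them; the pictures are not rectified), "R" (3x3) and "t" (3): a world point X has camera coordinates R X + t. Camera axes: x right, y down, z forward; pixel columns grow to the right and rows downward; lengths in m; the calibration is good to about 2 mm. A picture is of the moment at which its call begins.
A pose or a line that the arm cannot do raises robot.IKError and nothing moves.
- robot.close_job(): hands the job in; it is judged then, once.
The state is a dict: "t": time; "joint_pos": joint angles; "joint_velocities": joint speeds; "effort": joint torques, N m; "tcp_pos": TCP position; "tcp_rot": TCP orientation; "wrist_force": force on the tool from outside, world axes, zero at the start; "torque": the same for the moment, N m; "opening": opening from 0.0 (shut) to 1.0 (fully open); "gripper_force": force on a finger pad.
Only numpy, scipy, OpenCV 4.12 (cv2) and the standard library are available. Lean on these libraries where they do the work, as an engineer would, in place of code of your own. Each camera call takes 0.05 s, during which the arm holds its last target. There are 200 camera calls.

## Task

The blue blade cartridge of the tomato slicer stands a few centimetres short of its place: slide it gently home against the two rubber stops, so that its slotted lug runs in under the loose orange wing nut. Then turn the wing nut clockwise (seen from above) in short strokes between the side plate, the rod block and the cartridge, not knocking the slicer's frame, until it comes up finger-tight against the shoulder of its stud and clamps the lug; do not overtighten it, and let go. Leave the other things on the counter where they are.

Things in the scene. Friction and masses are not known exactly. Their poses are not given: they have to be found in the camera images.
- slicer: low aluminium tomato slicer, fixed to the counter, 350 x 284 mm. Its origin lies on the counter, under the cartridge's home place; its x is the way the cartridge slides home, z up. The cartridge hangs by its two side lugs on ledges 90 mm above the counter; guide strips beside its foot leave 1.5 mm play each side
- home (a point): point 30 mm above the counter where the cartridge's origin lies when it is fully home; axes as the slicer's
- cartridge: loose blade cartridge, about 0.55 kg: blue frame with level steel blades; foot 60 (x) x 118 (y) x 8 mm, two posts at y = +-52 mm, top bar. Origin: centre of the foot's underside; x points the way it slides, z up. It starts 30 to 55 mm short of home, already between the guides. It rides on 5 mm steel lugs, one each side; the right one goes under a fixed claw
- bar_grip (a point): centre of the cartridge's top bar, which is 14 (x) x 118 (y) x 18 (z) mm, its top 9 mm above this point and 118 mm above the counter; pinch it across x from above to slide it; it drags with 3 to 5 N
- lug_slot (a point): on the top face of the cartridge's left (+y) lug, 65 mm above the cartridge's origin and 95 mm above the counter: centre of the 13 mm wide slot, open to +x, that takes the stud. The nut clamps here. The post beside it stands 41 mm from this point
- wing_nut: orange plastic wing nut on an upright 8 mm stud at x = 0, y = 100 mm of the slicer. Origin: centre of its round 23 mm underside; x runs along the wings, z up. Clockwise from above drives it down, 5 mm a turn (0.8 mm per rad). It starts loose, its underside 1.5 to 3.5 mm above the lug, 3 to 5 rad short of home; just how far is not known, only felt. It stays where it is left
- nut_grip (a point): on the nut's axis, 28 mm above its underside. The wings together are 46 mm long (x), 8 mm thick (y), from 13 to 38 mm above the underside; pinch them flat from above, fingertips above the nut's round 5 mm flange. The nut's axis does not give sideways. A grip of 40 N turns it with 0.4 N m before the wings slip
- stud_mark (a point): point at the foot of the stud, 10 mm from its axis; it turns with the stud. The nut turns freely (0.02 N m), bears on the lug in the last 1 rad (drag up to 0.15 N m), then meets the stud's shoulder: it is home. From there the stud twists with the nut in its rubber bush, 1 N m per rad, and springs back. 0.15 to 0.4 N m is finger-tight; beyond 0.5 N m the bush tears
- slicer_frame: fixed to the slicer, same origin and axes: side plates (inner faces y = +-134 mm, x from -85 to 65 mm) and grey rod blocks (x from 34 to 60 mm, y from +-86 to +-134 mm), both 125 mm high above the counter; guide rods; pusher with handle (x from 140 to 200 mm, 202 mm high). From the nut's axis it is 34 mm to the side plate and 34 mm to the rod block; the -x side is open
- stops: two small rubber stops on the slicer's ledges at x = 22 mm, which the front edges of the lugs meet when the cartridge is home. Origin as the slicer's
- spare_cartridge: bystander: a second cartridge with a green frame and no lugs, standing on the counter, 100 mm tall
- tomato_bowl: bystander: steel bowl, 200 mm wide, with four tomatoes
- catch_pan: bystander: empty steel pan 265 x 162 x 65 mm
- honey_jar: bystander: amber jar, 90 mm wide, 95 mm tall
- glass_jug: bystander: glass jug with a steel lid, 170 mm tall
- white_cup: bystander: white mug, 65 mm tall
- juice_glass: bystander: drinking glass, 110 mm tall
- brush: bystander: blue cleaning brush, lying
Not all that is in view belongs to the job. Leave any purple look-alike of the cartridge alone.

How it is judged:
On the way, in this order (a step that is already met when the one before it is completed fails the run):
1. the cartridge is slid fully home against the stops, the wing nut not yet bearing on it (x of cartridge in the frame of home between -0.003 and 0.004 m and contact force between wing_nut and cartridge below 5 N), for 0.2 s.
2. the wing nut clamps the lug (x of cartridge in the frame of home between -0.003 and 0.004 m and contact force between wing_nut and cartridge above 16 N), for 0.2 s.
At the end, for the whole second after the job is handed in: The cartridge is home within 3 mm, upright and still; the released wing nut is home and clamps the lug with more than 16 N (all of step 2 and angle between cartridge's own z axis and vertical below 0.04 rad and linear speed of cartridge below 0.01 m/s); the robot touches nothing.
It fails at once if the nut is overtightened: it twists the stud in its rubber bush by more than 0.5 rad (distance of stud_mark from where it was at the start of the episode above 0.00495 m).
It fails at once if the cartridge is rammed against the stops (over 40 N) (contact force between cartridge and stops above 40 N).
It fails at once if the robot knocks the slicer's frame (over 15 N) (contact force between any of the fingers, the arm and slicer_frame above 15 N).
It fails at once if a bystander is displaced by more than 30 mm (distance of any of spare_cartridge, tomato_bowl, catch_pan, honey_jar, glass_jug, white_cup, juice_glass, brush from where it was at the start of the episode above 0.03 m).
It also fails if it takes over 72 s, if anything falls off the work surface, if the arm or the gripper's body presses on something with over 40 N, if the wrist force passes 120 N, or if a joint passes its speed limit or range.

## Working session

There is one attempt and no reset: what is moved stays moved. The work goes in short steps, each a Python script; the robot and the scene stay as the last script left them, time stands still between calls to the robot, and variables do not carry over. Pictures are saved under pics/ and viewed, at most 10 in all, crops included, and the job is handed in when it is done.

```bash
mkdir -p pics
cat > h.py <<'E'
import numpy as np, cv2
from plant import robot
def snap(n,f):
    g=robot.grab_frame(n); cv2.imwrite(f'pics/{f}.png',g['image'][:,:,::-1]); np.savez(f'pics/{f}.npz',**g); return g
def K(g): return np.array([[g['fx'],0,g['cx']],[0,g['fy'],g['cy']],[0,0,1.]]),np.array(g['dist_coeffs'],float)
def onplane(g,uv,z):
    k,d=K(g); uv=np.asarray(uv,float).reshape(-1,1,2)
    n=cv2.undistortPoints(uv,k,d).reshape(-1,2); R=np.array(g['R']);t=np.array(g['t'])
    r=np.c_[n,np.ones(len(n))]@R; c=-R.T@t
    return c+r*((z-c[2])/r[:,2])[:,None]
def cloud(g):
    k,d=K(g); h,w=g['range_z'].shape; v,u=np.mgrid[:h,:w]
    n=cv2.undistortPoints(np.stack([u,v],-1).reshape(-1,1,2).astype(float),k,d).reshape(-1,2)
    zz=np.array(g['range_z']).reshape(-1); P=np.c_[n,np.ones(len(n))]*zz[:,None]
    return ((P-np.array(g['t']))@np.array(g['R'])).reshape(h,w,3)
def load(f): return dict(np.load(f'pics/{f}.npz'))
E
python3 - <<'E'
from h import *
a=snap('scene','s0');b=snap('top','t0')
for g in(a,b): print(g['fx'],-np.array(g['R']).T@g['t'],g['R'][2])
print(robot.nose_length,robot.sense())
E
```

```text
468.58591013250845 [1.31667859 0.31859023 1.02629617] [-0.63792001 -0.29454243 -0.71154959]
485.53736031607747 [ 0.28997972 -0.0526602   1.45181034] [ 1.61352385e-01  1.73353367e-04 -9.86896842e-01]
0.011 {'t': 0.1, 'joint_pos': array([ 1.20205186,  0.46938418, -0.04856623,  1.5335182 ,  0.02406955,
        1.14096223, -0.08233751]), 'joint_velocities': array([-0.00102041, -0.00246974, -0.00105495, -0.0024426 , -0.00131776,
       -0.00130665, -0.00018492]), 'effort': array([ 1.44113715e-04, -5.11514890e+01, -4.71866399e-02, -2.38389552e+01,
        1.07548994e-02,  4.36478615e-03,  1.15376824e-05]), 'tcp_pos': array([ 0.2248416 , -0.63591242,  0.21667431]), 'tcp_rot': array([-3.13990514e+00,  4.02368284e-05,  3.39796431e-01]), 'wrist_force': array([-0.33590124, -0.22162579,  0.89411552]), 'torque': array([0.01689493, 0.04155889, 0.0316197 ]), 'gripper_force': 0.0, 'opening': 0.9983453896981782}
```

View pics/s0.png

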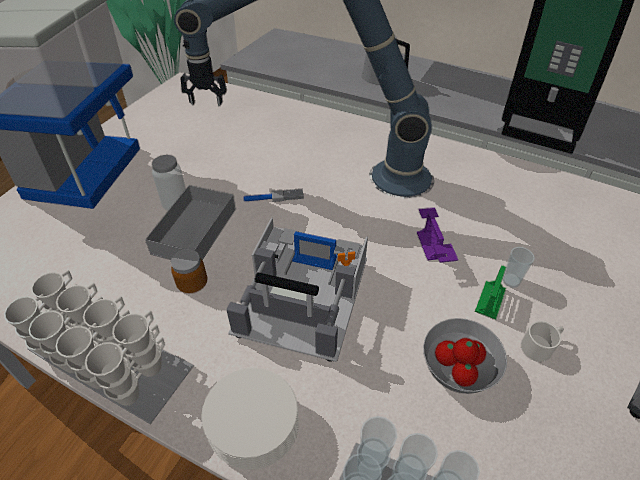

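View pics/t0.png

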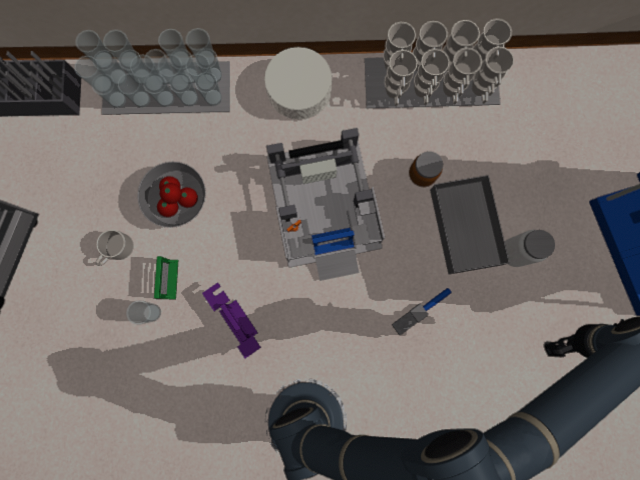

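The slicer in the top view spans about (270-382, 130-265). The blue cartridge bar is near (333,240) and the orange nut near (294,226). Cartridge-like candidates are the blue one in the slicer at (333,240), the purple one at (235,320) and the green spare at (165,278). The blue one fits because it sits between the guides beside the nut. I'll measure it and confirm in a crop.

Run:
```python
from h import *
g=load('t0'); im=g['image'][:,:,::-1].astype(np.uint8); hsv=cv2.cvtColor(im,cv2.COLOR_BGR2HSV)
roi=np.zeros((480,640),np.uint8); roi[120:275,262:390]=1
C=cloud(g)
ob=(cv2.inRange(hsv,(5,150,120),(20,255,255))>0)&(roi>0)
bl=(cv2.inRange(hsv,(100,120,60),(125,255,255))>0)&(roi>0)
for n,m in(('nut',ob),('blue',bl)):
    v,u=np.nonzero(m); P=C[m]; P=P[P[:,2]>0.01]
    print(n,m.sum(),u.mean(),v.mean(),P.mean(0),np.percentile(P[:,2],[5,50,95]))
    r=cv2.minAreaRect(np.c_[u,v].astype(np.float32)); print(r)
P=C[bl]; uvb=np.argwhere(bl)[:,::-1]
top=np.abs(P[:,2]-.118)<.008
T=onplane(g,uvb[top],.118)
r=cv2.minAreaRect((T[:,:2]*1000).astype(np.float32)); print('bar mm',top.sum(),r)
# frame tops z~.125
M=(np.abs(C[:,:,2]-.125)<.006)&(roi>0); v,u=np.nonzero(M)
T=onplane(g,np.c_[u,v],.125); r=cv2.minAreaRect((T[:,:2]*1000).astype(np.float32)); print('frame',M.sum(),r,cv2.boxPoints(r))
crop=cv2.resize(im[120:280,255:395],None,fx=4.5,fy=3.75*1.2*0.8333,interpolation=cv2.INTER_CUBIC); 
crop=cv2.resize(im[125:275,260:390],None,fx=4,fy=4,interpolation=cv2.INTER_CUBIC); cv2.imwrite('pics/c0.png',crop)
```

```text
nut 49 294.1020408163265 225.85714285714286 [0.54070582 0.01585105 0.1260499 ] [0.10053892 0.13366003 0.13917244]
((294.75, 226.25), (7.0710673332214355, 14.849241256713867), 45.0)
blue 672 332.55059523809524 240.65178571428572 [ 0.50496032 -0.09127622  0.07097671] [0.03450208 0.0412888  0.12166987]
((333.5, 240.5), (19.611610412597656, 41.57661437988281), 78.69007110595703)
bar mm 209 ((509.31549072265625, -90.46707153320312), (14.456817626953125, 115.25399017333984), 10.335614204406738)
frame 1658 ((638.2975463867188, -67.03303527832031), (329.6927185058594, 282.3297424316406), 10.20661735534668) [[ 451.04565   42.68741]
 [ 501.0741  -235.1745 ]
 [ 825.54944 -176.75348]
 [ 775.521    101.10843]]
```

View pics/c0.png

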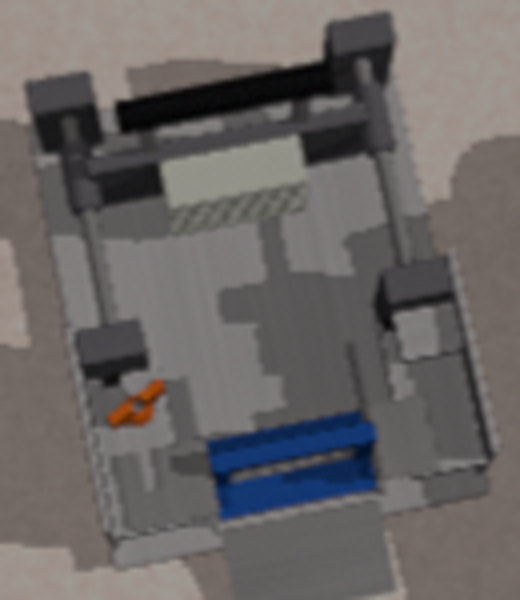

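The crop confirms it: the blue cartridge hangs between the guides (bar at crop (290,445)), with the orange nut ahead-left of it at crop (137,403). Slicer yaw is about 10.3° and the cartridge is about 50 mm short of home. Next I hover over the bar and check from close up.

Run:
```python
from h import *
s=robot.sense(); p=s['tcp_pos']
robot.move_straight([p[0],p[1],0.33],vel=.2)
for y in (np.radians(100.3),np.radians(-79.7)):
    print(y,robot.inverse_kinematics([.509,-.0905,.27],[np.pi,0,y]))
y=np.radians(-79.7)
qs=[(abs(q[6]),y) for y in (np.radians(100.3),np.radians(-79.7)) if (q:=robot.inverse_kinematics([.509,-.0905,.27],[np.pi,0,y])) is not None]
y=min(qs)[1]
robot.goto([.509,-.0905,.27],[np.pi,0,y])
g=snap('wrist','w0'); print(robot.sense()['tcp_pos'],robot.sense()['tcp_rot'],robot.sense()['t'])
print(-np.array(g['R']).T@g['t'],g['R'])
```

```text
1.7505652397503124 [ 0.65118274  0.22343358 -0.65216178  1.80675203  0.14720151  1.16016644
  0.13177014]
-1.3910274138394807 [-0.82248607  0.26550542  1.12458279  1.87755851 -0.26114395  1.15999487
 -2.56744647]
[ 0.50908813 -0.09190906  0.26992952] [-3.14154880e+00  1.76319956e-04  1.74801021e+00] 3.0667
[ 0.49597489 -0.0168036   0.42672177] [[ 9.84325487e-01  1.76361367e-01 -6.89354014e-05]
 [ 1.68159931e-01 -9.38432871e-01  3.01771411e-01]
 [ 5.31561273e-02 -2.97052884e-01 -9.53380307e-01]]
```

View pics/w0.png

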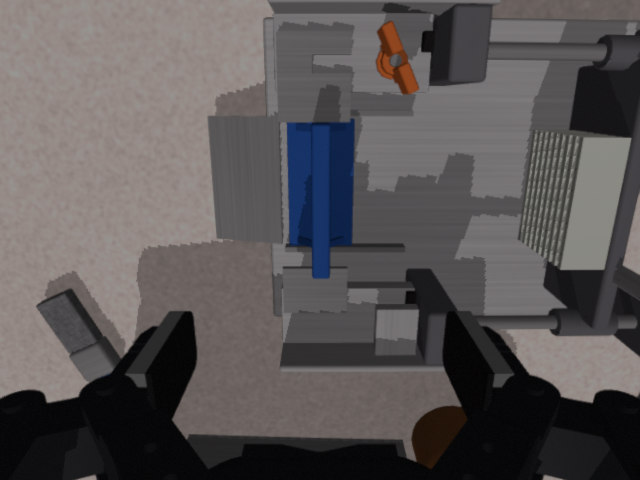

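The wrist view shows the bar at columns 312-330, rows 122-278, centred between the fingers. The nut is at (397,60) with its wings slanted, and the lug slot is at about (330,62). I'll measure these, then grip and slide.

```bash
cat >> h.py <<'E'
YAW=np.radians(10.3)
def nutpose(g,zt=.1355,dz=.008):
    hsv=cv2.cvtColor(g['image'].astype(np.uint8),cv2.COLOR_RGB2HSV); C=cloud(g)
    m=(cv2.inRange(hsv,(3,140,60),(20,255,255))>0)&(np.abs(C[:,:,2]-zt)<dz)&(C[:,:,0]<.65)&(C[:,:,0]>.45)
    v,u=np.nonzero(m); T=onplane(g,np.c_[u,v],zt)
    r=cv2.minAreaRect((T[:,:2]*1000).astype(np.float32)); b=cv2.boxPoints(r); e=[b[1]-b[0],b[2]-b[1]]; L=max(e,key=np.linalg.norm)
    return m.sum(),np.percentile(C[m][:,2],[5,50,95]),r,np.degrees(np.arctan2(L[1],L[0]))
def barpose(g):
    hsv=cv2.cvtColor(g['image'].astype(np.uint8),cv2.COLOR_RGB2HSV); C=cloud(g)
    m=(cv2.inRange(hsv,(100,120,40),(125,255,255))>0)&(np.abs(C[:,:,2]-.118)<.005)
    v,u=np.nonzero(m); T=onplane(g,np.c_[u,v],.118)
    return cv2.minAreaRect((T[:,:2]*1000).astype(np.float32))
E
python3 - <<'E'
from h import *
g=load('w0'); print(nutpose(g)); print(barpose(g))
C=cloud(g); print('lug z',C[90:110,300:340,2].mean(), 'frame',np.median(C[20:60,455:480,2]))
E
```

```text
(np.int64(870), array([0.1300927 , 0.1348149 , 0.13607934]), ((541.309326171875, 16.25302505493164), (9.149794578552246, 45.23095703125), 36.02299880981445), np.float32(-53.976944))
((510.1636047363281, -90.32293701171875), (13.83415412902832, 116.69364929199219), 10.354857444763184)
lug z 0.09718712848259303 frame 0.12550126387210475
```

Run:
```python
from h import *
y=np.radians(100.35); A=[np.pi,0,y]; ux=np.array([np.cos(np.radians(10.35)),np.sin(np.radians(10.35)),0])
c=np.array([.5102,-.0903,0])
robot.move_straight(c+[0,0,.16],vel=.12,attitude=A)
print('down',robot.move_straight(c+[0,0,.103],vel=.06,contact_N=6))
robot.grip(0.0,25); s=robot.sense(); print(s['opening'],s['gripper_force'],s['tcp_pos'],s['wrist_force'])
st=s['tcp_pos']; f0=s['wrist_force']
for d in (.015,.03,.042):
    hit=robot.move_straight(st+ux*d,vel=.04,contact_N=15); s=robot.sense(); print(d,hit,(s['tcp_pos']-st)@ux,(s['wrist_force']-f0)@ux,s['wrist_force']-f0,s['t'])
    if hit: break
```

```text
down False
0.1461653181640191 24.433202147483826 [ 0.50989092 -0.090376    0.10310648] [-1.67711591 -0.49526635  3.4260605 ]
0.015 True 6.190434649783564e-05 0.6315727489823275 [0.6056082  0.19936811 3.1823852 ] 6.1333
```

Run:
```python
from h import *
ux=np.array([np.cos(np.radians(10.35)),np.sin(np.radians(10.35)),0])
s=robot.sense(); st=s['tcp_pos']; f0=s['wrist_force']; print(f0)
for d in (.002,.005,.010,.02):
    robot.move_straight(st+ux*d,vel=.02); s=robot.sense(); f=s['wrist_force']-f0; print(d,((s['tcp_pos']-st)@ux).round(4),(f@ux).round(1),f.round(1),s['opening'].round(3),s['t'])
    if abs(f@ux)>15: break
```

```text
[-1.07150771 -0.29589824  6.6084457 ]Traceback (most recent call last):
  File "<stdin>", line 5, in <module>
AttributeError: 'float' object has no attribute 'round'
```

Run:
```python
from h import *
ux=np.array([np.cos(np.radians(10.35)),np.sin(np.radians(10.35)),0])
s=robot.sense(); st=s['tcp_pos']; f0=s['wrist_force']; print(st,f0)
for d in (.002,.005,.010,.02):
    robot.move_straight(st+ux*d,vel=.02); s=robot.sense(); f=s['wrist_force']-f0; print(d,round((s['tcp_pos']-st)@ux,4),f.round(1),round(s['opening'],3),s['t'])
    if abs(f@ux)>15: break
snap('wrist','w1'); print(barpose(load('w1')))
```

```text
[ 0.51000678 -0.09036575  0.10306632] [-5.81062349  0.04427479  7.90868377]
0.002 -0.0 [ 0.2 -1.2 -1.1] 0.141 6.675
0.005 0.0002 [-7.3 -1.5  6.4] 0.142 6.975
0.01 0.0076 [-1.2 -1.5  1.3] 0.146 7.375
0.02 0.0173 [-1.1 -1.5  1.4] 0.143 8.025
((526.9124145507812, -87.83200073242188), (25.651296615600586, 117.9196548461914), 4.921051502227783)
```

Run:
```python
from h import *
ux=np.array([np.cos(np.radians(10.35)),np.sin(np.radians(10.35)),0]); b0=np.array([.5100,-.0904,.103])
robot.move_straight(b0+ux*.040,vel=.04); s=robot.sense(); f0=s['wrist_force']; print((s['tcp_pos']-b0)@ux,f0)
d=.040
while d<.062:
    d+=.002; hit=robot.move_straight(b0+ux*d,vel=.01,contact_N=10); s=robot.sense(); f=s['wrist_force']
    print(round(d,4),hit,round((s['tcp_pos']-b0)@ux,4),f.round(1))
    if hit or f@ux<-14: break
snap('wrist','w2');s=robot.sense(); print(s['t'],(s['tcp_pos']-b0)@ux,s['wrist_force'],s['tcp_pos'])
```

```text
0.038101791511420395 [-6.51869745 -1.6478257   6.90670063]
0.042 False 0.0383 [-9.7 -1.3 12.1]
0.044 False 0.0409 [-8.7 -1.9 10.2]
0.046 False 0.0411 [-12.8  -1.   14. ]
0.048 False 0.0452 [-8.6 -1.1  9.4]
0.05 False 0.0454 [-12.1  -1.4  13.4]
0.052 False 0.0492 [-8.9 -2.7  9.7]
0.054 False 0.0494 [-11.   -2.3  14.6]
0.056 False 0.0498 [-15.7  -2.6  17.4]
11.575 0.049768178262162295 [-14.75261569  -2.65241334  17.52650494] [ 0.55904505 -0.08193316  0.10316222]
```

View pics/w2.png

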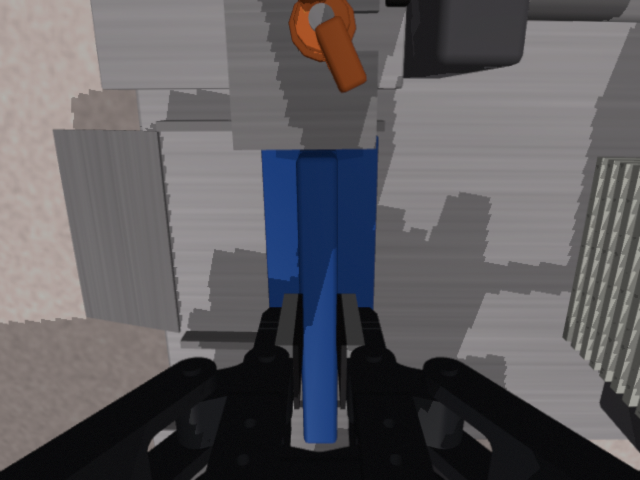

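The bar is held at (320,300), its lug has run under the nut (320,25), and travel has stalled at the predicted 49.8 mm. One more gentle push will confirm it, then I release.

Run:
```python
from h import *
ux=np.array([np.cos(np.radians(10.35)),np.sin(np.radians(10.35)),0]); b0=np.array([.5100,-.0904,.103])
for d in (.058,.060):
    robot.move_straight(b0+ux*d,vel=.01,contact_N=10); s=robot.sense(); print(d,round((s['tcp_pos']-b0)@ux,4),s['wrist_force'].round(1))
    if s['wrist_force']@ux<-20: break
p=s['tcp_pos']; robot.move_straight(p,vel=.01); print(robot.sense()['wrist_force'])
robot.sleep(.3)
robot.grip(.6); robot.move_straight(p+[0,0,.1],vel=.15)
c=np.array([.5413,.0163,0])-.075*np.array([-np.sin(YAW),np.cos(YAW),0])
robot.move_straight([c[0],c[1],.25],vel=.15)
g=snap('wrist','w3'); print(nutpose(g),barpose(g)); s=robot.sense(); print(s['t'],s['tcp_pos'],s['wrist_force'],s['torque'])
for dg in range(-180,181,20):
    q=robot.inverse_kinematics([.5413,.0163,.118],[np.pi,0,np.radians(dg)]); print(dg,None if q is None else np.round(q,2)[[0,2,4,6]])
```

```text
0.058 0.05 [-20.4  -3.1  22.2]
[-4.99475204 -1.60349063  4.8479204 ]
(np.int64(801), array([0.1336411 , 0.13497197, 0.13617385]), ((542.4844970703125, 16.985212326049805), (8.016905784606934, 45.03216552734375), 36.02046203613281), np.float32(-53.979492)) ((558.9751586914062, -81.77250671386719), (13.788819313049316, 117.2972640991211), 10.796941757202148)
15.0 [ 0.55401287 -0.05825353  0.24875318] [-0.92017051 -0.032297    0.28234071] [-0.06421732 -0.0532127  -0.00413372]
-180 [ 0.55 -0.87  0.48  1.02]
-160 [ 0.6  -0.94  0.53  1.33]
-140 [ 0.64 -1.    0.58  1.64]
-120 [ 0.68 -1.08  0.64  1.93]
-100 [ 0.72 -1.15  0.69  2.24]
-80 [ 0.75 -1.22  0.75  2.54]
-60 [-0.9   1.12 -0.67 -2.07]
-40 [ 0.04 -0.19  0.09 -2.46]
-20 [ 0.09 -0.25  0.12 -2.14]
0 [ 0.14 -0.31  0.15 -1.82]
20 [ 0.19 -0.37  0.19 -1.51]
40 [ 0.24 -0.43  0.22 -1.19]
60 [ 0.29 -0.5   0.26 -0.87]
80 [ 0.34 -0.56  0.29 -0.55]
100 [ 0.38 -0.62  0.33 -0.23]
120 [ 0.42 -0.68  0.36  0.08]
140 [ 0.46 -0.73  0.4   0.4 ]
160 [ 0.5  -0.79  0.43  0.72]
180 [ 0.55 -0.87  0.48  1.02]
```

View pics/w3.png

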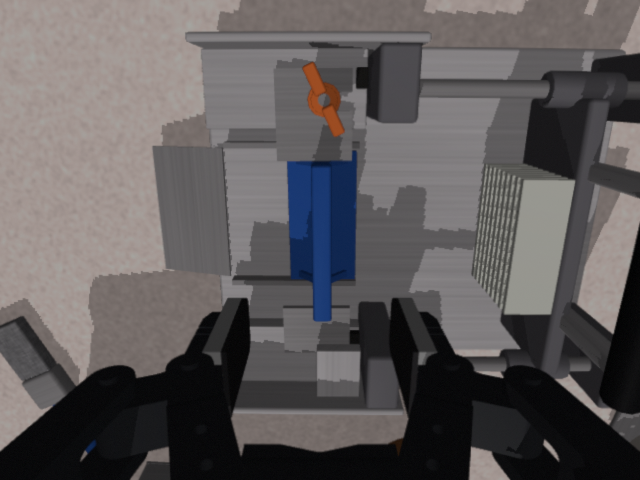

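Now in the wrist view the lug is under the nut at (323,100), and the bar measures about 1.5 mm from home and is resting on the stops. The next step is to pinch the wings and start the first stroke.

Run:
```python
from h import *
c=np.array([.5419,.0167]); yaw=np.radians(126); A=[np.pi,0,yaw]
robot.grip(.3); robot.goto([c[0],c[1],.19],A)
print('hit',robot.move_straight([c[0],c[1],.1185],vel=.06,contact_N=6)); s=robot.sense(); t0=s['torque'];print(s['tcp_pos'],s['wrist_force'],t0)
robot.grip(0,40); s=robot.sense(); print(s['opening'],s['gripper_force'],s['wrist_force'],s['torque'])
th=0
for i in range(3):
    th+=np.radians(10); q=robot.inverse_kinematics([c[0],c[1],.1185-.0008*th],[np.pi,0,yaw-th]); robot.move_joints(q)
    s=robot.sense(); print(round(np.degrees(s['tcp_rot'][2]),1),s['wrist_force'].round(1),s['torque'].round(3),round(s['effort'][6],3),s['opening'],s['t'])
```

```text
hit False
[0.54223473 0.01676712 0.11892612] [0.75536302 0.07023618 0.70414847] [ 0.02584232  0.00296065 -0.01971352]
0.05175766790637963 39.164288341999054 [ 0.87281087 -0.78464431  1.20725753] [ 0.01451159 -0.13004229  0.01956931]
116.2 [ 0.6 -0.6  2.9] [ 0.02  -0.102  0.003] -0.12 0.04848052148929102 17.8
106.3 [ 0.8 -0.7  4.3] [0.007 0.039 0.011] -0.108 0.05409947366246611 18.075
96.4 [-0.   0.6  4.8] [-0.023  0.037  0.005] -0.103 0.05572269121474415 18.35
```

```bash
cat >> h.py <<'E'
c=np.array([.5419,.0167])
def turn(yaw0,z0,a,b,step,stop):
    th=np.radians(a)
    while np.degrees(th)<b-1e-6:
        th=min(th+np.radians(step),np.radians(b))
        robot.move_joints(robot.inverse_kinematics([c[0],c[1],z0-.0008*th],[np.pi,0,yaw0-th]))
        T=[];E=[]
        for _ in range(4):
            s=robot.sense(); T.append(s['torque'][2]); E.append(s['effort'][6]); robot.sleep(.02)
        print(round(np.degrees(th),1),round(np.degrees(s['tcp_rot'][2]),1),s['wrist_force'].round(1),'tz',round(np.mean(T),3),'e',round(np.mean(E),3),round(s['t'],1))
        if abs(np.mean(T))>stop: return True
    return False
E
python3 - <<'E'
from h import *
print(turn(np.radians(126),.1185,30,162,12,.12))
E
```

```text
42.0 84.4 [-0.4  0.9  5.2] tz -0.021 e -0.029 18.7
54.0 72.4 [-0.7  0.1  5. ] tz 0.001 e -0.032 19.1
66.0 60.4 [-1.9  0.2  6. ] tz 0.014 e -0.032 19.4
78.0 48.4 [-2.1  0.6  6.6] tz 0.038 e -0.033 19.8
90.0 36.4 [-1.7  1.1  6.1] tz 0.001 e -0.033 20.2
102.0 24.4 [-2.   1.7  6.4] tz -0.002 e -0.025 20.5
114.0 12.4 [-2.6  2.   7.2] tz -0.044 e -0.009 20.9
126.0 0.4 [-3.   1.4  8.8] tz -0.029 e -0.026 21.3
138.0 -11.6 [-4.3  1.  10.4] tz 0.017 e -0.053 21.6
150.0 -23.6 [-3.1  1.9 11.5] tz 0.071 e -0.08 22.0
162.0 -35.6 [-3.3  1.3 10.9] tz 0.059 e -0.105 22.4
False
```

Run:
```python
from h import *
z0=.1185-.0008*2.83
robot.grip(.3); robot.move_straight([c[0],c[1],.17],vel=.12)
robot.goto([c[0],c[1],.17],[np.pi,0,np.radians(144.4)]); robot.sleep(.2)
s=robot.sense(); print(s['t'],s['torque'],s['effort'][6],s['wrist_force'])
print('hit',robot.move_straight([c[0],c[1],z0],vel=.06,contact_N=6)); robot.grip(0,40)
s=robot.sense(); print(s['opening'],s['torque'],s['wrist_force'],s['effort'][6])
print(turn(np.radians(144.4),z0,0,60,6,.2))
```

```text
25.7583 [ 0.03193879 -0.04995261  0.03362463] -0.0008735500523471273 [ 0.24279784 -0.19930774 -0.28288212]
hit False
0.058382220452499814 [ 0.16747016 -0.11440127  0.04864619] [1.15394589 0.40983895 0.94215847] -0.052907473873347044
6.0 138.5 [0.7 1.6 3.5] tz 0.04 e -0.105 27.4
12.0 132.6 [-0.7  0.5  5.2] tz 0.122 e -0.104 27.8
18.0 126.6 [-0.2  0.6  6.5] tz 0.134 e -0.174 28.1
24.0 120.6 [-0.6  1.   6.9] tz 0.242 e -0.263 28.4
True
```

Run:
```python
from h import *
z0=.1185-.0008*2.83
print(turn(np.radians(144.4),z0,24,30,2,.29))
```

```text
26.0 118.7 [-0.4  0.6  7.4] tz 0.288 e -0.307 28.7
28.0 116.7 [-1.  -0.2  7. ] tz 0.327 e -0.339 29.0
True
```

The slope matches the stud's 1 N·m/rad, so the nut is on its shoulder at about 0.33 N·m. I'll release, retract and look.

Run:
```python
from h import *
robot.grip(.3); s=robot.sense(); print(s['wrist_force'],s['torque'])
robot.move_straight([c[0],c[1],.2],vel=.1)
d=c-.075*np.array([-np.sin(YAW),np.cos(YAW)])
robot.goto([d[0],d[1],.25],[np.pi,0,np.radians(100.3)])
g=snap('wrist','w4'); print(nutpose(g,.133),barpose(g)); s=robot.sense(); print(s['t'],s['wrist_force'])
```

```text
[ 1.22899442 -0.08257565  0.77537412] [ 0.03229671 -0.01889495  0.00194471]
(np.int64(789), array([0.1317575 , 0.13295591, 0.13421586]), ((542.468994140625, 16.940258026123047), (7.869750022888184, 45.41004943847656), 36.90993118286133), np.float32(-53.09011)) ((559.1030883789062, -81.8257827758789), (13.91860294342041, 117.45306396484375), 10.903159141540527)
30.8583 [-0.39650332  0.58870649 -0.95080396]
```

View pics/w4.png

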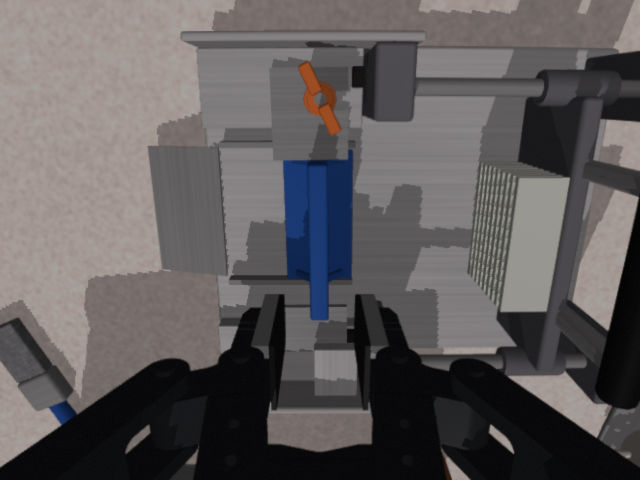

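The nut at (320,98) has dropped about 2 mm. It sprang back 10°, which matches the stud's twist, and the bar hasn't moved. The gripper is clear, so I'm handing in.

```bash
python3 -c "
from plant import robot
print(robot.close_job())"
```

```text
the job is handed in; nothing more can be done
None
```

The job is handed in: the cartridge measures about 1.5 mm from home and rests against its stops, and the wing nut is on its shoulder at about 0.33 N·m and released; the call returned no verdict.

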